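# Free the drying jig: mallet into its ring, spirit level leaned on the board

## Robot

A 7-joint arm with a two-finger parallel gripper is mounted at the origin on the work surface. World frame = base frame: x ahead of the robot, y to its left, z up, the work surface at z = 0. Lengths are in m, angles in rad, forces in N, time in s.
With the tool pointing down it reaches from about 0.4 to 0.85 m from the base axis. Payload 4.5 kg.
Tool frame: the origin (TCP) lies between the finger pads; the fingertips stand 19 mm ahead of it and the grasp point (between the pads) is the TCP; z points along the fingers, y is the line along which they close (so a half turn about z gives the same grasp; the last joint's range is limited). The gripper opens to 88 mm and grips with 3 to 60 N. Pads are 18 mm wide; open, the fingers measure 123 mm over their backs; the gripper's body (75 mm by 187 mm) begins 45 mm behind the grasp point.
Start: joints at [1.142, 0.689, -0.195, 1.565, 0.157, 0.902, -0.215], TCP at [0.279, -0.559, 0.258] pointing down, gripper open.
Joint ranges: [-3.01, 3.01], [-0.46, 2.08], [-1.47, 1.51], [0.13, 2.56], [-1, 4.14], [0.04, 2.09], [-2.66, 2.66]. Speed limits (rad/s): [2.57, 2.57, 3.14, 3.14, 3.14, 3.14, 3.14].

## Interface

Orientations are given as a unit quaternion [w, x, y, z].
In Python, from rig import r gives the robot as it stands.
- The arm moves only by the shell command python3 -m jog 'ROWS' [FORCE]. ROWS is JSON, a list of rows, each an object with "slide": the shift along the tool's x, y, z in cm, a list of three; "delta_rot": the turn, a rotation vector about the tool's x, y, z in rad, a list of three; "gripper": the closure, from -1 (fully open) to 1 (shut), so that 0 is half open. A call has 1 to 20 rows; each row shifts and turns the commanded pose from where the row before left it, along the tool's axes as they then stand; what a row does not reach is not made up. A row lasts 1/8 s, in which the tool goes at most 62.5 mm and 10.7 degrees, less where a joint would pass 70% of its speed; a pose out of reach is approached as far as the arm can. A call with a gripper value outside its range is refused whole. The fingers move at their own pace and stop on an object; FORCE is the grip in N (left out, the last holds). Time passes only in rows, so rows that do not move let the fingers close. It gives the time, the measured TCP pose, the force, the opening and the grip force at its end, in the units of the state.
- r.get_obs(): the state, without advancing time (a new reading comes with each control period).
- r.read_camera(name): name is "side" or "top" or "wrist"; returns (picture, depth): 384x512x3 uint8, blue, green, red; 384x512 float32, m along the optical axis (not along the pixel's ray), 0 where there is no reading.
- r.calibration(name): a dict with "fx", "fy", "cx", "cy" (pixels), "T" (4x4, takes a point from camera to world coordinates); the wrist camera has in their place "hand_eye" (4x4, takes a point from camera to tool coordinates, whose origin is the TCP and whose axes are the flange's). Camera axes: x right, y down, z forward; pixel columns grow to the right and rows downward; lengths in m; the calibration is good to about 2 mm. A picture is of the moment at which its call begins: read the wrist's pose just before it. calibration takes no time and is no camera call.
- r.close_job(): hands the job in; it is judged then, once.
The state is a dict: "t": time; "joint_pos": joint angles; "joint_velocities": joint speeds; "joint_torque": joint torques, N m; "tcp_pos": TCP position; "tcp_rot": TCP orientation; "wrist_force": force on the tool from outside, world axes, zero at the start; "wrist_torque": the same for the moment, N m; "gripper_width": opening from 0.0 (shut) to 1.0 (fully open); "grip_force": force on a finger pad.
Only numpy, scipy, OpenCV 4.12 (cv2) and the standard library are available. Lean on these libraries where they do the work, as an engineer would, in place of code of your own. Each camera call takes 0.05 s, during which the arm holds its last target. There are 200 camera calls.

## Task

Clear the plywood jig block. First lift the wooden mallet out of it and drop it handle-first down through the empty steel ring, so that it hangs there with its head resting on the ring; then let go of it. Then lift the spirit level out of the jig, put its foot on the bench against the wooden stop strip, on the side of the upright board, and tip it over so that it leans with its broad face squarely against the board and stays there; never let it topple flat, and leave the small hammer, tape roll, carton and glue bottle where they are.

Things in the scene. Friction and masses are not known exactly. Their poses are not given: they have to be found in the camera images.
- jig: Plywood jig block fixed on the bench, 90 (x) x 250 (y) x 60 (z) mm, origin at the centre of its underside, z up. In its top, at y = -80 mm, a round blind hole of 25.5 mm diameter holds the mallet's handle; at y = +80 mm a blind groove, 48.5 (x) x 25.5 (y) mm, holds the spirit level. Both are 45 mm deep.
- mallet: Loose wooden mallet, 0.18-0.35 kg, standing handle-down in the jig's round hole, may lean up to 4 degrees. Handle 22 mm in diameter, 140 mm long; on it a rectangular head 42 (x) x 84 (y) x 44 (z) mm, centred on the handle. Origin at the handle's free end; z along the handle to the head (up at the start); head's underside at z = 140, top at 184 mm. x and y start parallel to the jig's.
- mallet_head (a point): Centre of the mallet's head, 162 mm from the handle's free end.
- level: Loose aluminium spirit level, a bar 45 (x, width) x 22 (y, thickness) x 240 (z, length) mm, 0.15-0.31 kg, standing on end in the jig's groove. Origin at the centre of its foot (lower end), z up its length. The 45 mm wide faces (+y and -y), with vial windows, are its broad faces; both are alike, so are its ends. x and y start parallel to the jig's.
- level_top (a point): Centre of the spirit level's upper end, 240 mm above its origin.
- ring_stand: Fixed stand with the empty ring: level steel ring, 32 mm inside and 48 mm outside diameter, 12 mm high, its top 155 mm above the bench, on a flat arm from a 14 mm post whose axis is 63 mm from the ring's on the +x side; arm and post end 1 mm below the ring's top. Base plate 8 mm thick, 80 mm wide. Origin on the bench, straight below the ring's centre; z up.
- ring_stand_top (a point): Centre of the empty ring's opening, at the level of its top, 155 mm above the bench.
- hammer_stand: Like the other stand, but its ring is smaller (18 mm inside, 34 mm outside diameter) and already holds the small hammer. Origin on the bench below the ring's centre. Leave alone. The two stands may stand in either order.
- hammer: Loose small steel hammer, hanging by its head in the hammer stand. Origin at the handle's free end, z up to the head; handle 14 mm in diameter and 130 mm long, head about 82 mm long (along y) and 24 mm high and wide, reaching up to 180 mm over the bench. Leave alone.
- lean_board: Fixed leaning place. Upright plywood board, 260 mm wide (along x), 18 thick, 245 high, facing -y; its face is the plane y = 95 mm. On the bench before it lies the stop, a wooden strip 260 (x) x 18 (y) x 16 (z) mm, parallel to the board; its face towards the board is the plane y = 0. The foot goes on the bare bench between. Origin on the bench, in the middle of the stop's face; z up.
- board_top (a point): Middle of the top edge of the upright board's face, 245 mm above the bench. With its foot at the stop and its top edge on the board, the level leans about 18 degrees. Let go upright it stands by itself; it falls over towards the board once its top is pushed about 25 mm.
- tape: Loose cardboard-brown roll of tape lying flat, 90 mm in diameter, 45 mm high; origin under its centre. Leave alone.
- screw_box: Loose cardboard carton of screws, 60 (x) x 90 (y) x 45 (z) mm; origin under its centre. Leave alone.
- glue: Loose upright white glue bottle, 52 mm in diameter, 140 mm high; origin under its centre. Leave alone.

How it is judged:
On the way, in this order (a step that is already met when the one before it is completed fails the run):
1. the mallet hangs handle-down in the empty ring, its head resting on it, let go (z of mallet in the frame of ring_stand between 0.01 and 0.02 m and horizontal distance between mallet and ring_stand below 0.009 m and horizontal distance between mallet_head and ring_stand below 0.01 m and angle between mallet's own z axis and vertical below 0.1 rad and contact force between mallet and the fingers below 0.1 N and linear speed of mallet below 0.03 m/s), for 0.2 s.
2. the spirit level is out of the jig (z of level in the frame of jig above 0.062 m).
3. the spirit level leans on the board with its foot against the stop (y of level in the frame of lean_board between 0 and 0.018 m and x of level in the frame of lean_board between -0.105 and 0.105 m and x of level_top in the frame of lean_board between -0.11 and 0.11 m and y of level_top in the frame of lean_board above 0.075 m and angle between level's own z axis and vertical between 0.2 and 0.42 rad and angle between the x axis of level and the x axis of lean_board, either way round below 0.2 rad and height (world z) of level below 0.012 m), for 0.2 s.
At the end, for the whole second after the job is handed in: Mallet hangs upright (0.1 rad) in the empty ring, axis within 9 mm, head within 5 mm of its top. Level on the bench, foot within 7 mm of the stop, leaning 0.2-0.42 rad, top within 10 mm of the board, its whole width before the board, square within 0.2 rad. Both at rest (all of step 3 and z of mallet in the frame of ring_stand between 0.01 and 0.02 m and horizontal distance between mallet and ring_stand below 0.009 m and horizontal distance between mallet_head and ring_stand below 0.01 m and angle between mallet's own z axis and vertical below 0.1 rad and linear speed of each of mallet, level below 0.03 m/s); the robot touches nothing.
It fails at once if the small hammer in its ring disturbed (moved over 30 mm) (distance of hammer from where it was at the start of the episode above 0.03 m).
It fails at once if the tape roll disturbed (moved over 30 mm) (distance of tape from where it was at the start of the episode above 0.03 m).
It fails at once if the screw carton disturbed (moved over 30 mm) (distance of screw_box from where it was at the start of the episode above 0.03 m).
It fails at once if the glue bottle disturbed (moved over 30 mm) (distance of glue from where it was at the start of the episode above 0.03 m).
It fails at once if the spirit level topples flat (angle between level's own z axis and vertical above 1.2 rad).
It also fails if it takes over 67 s, if anything falls off the work surface, if the arm or the gripper's body presses on something with over 40 N, if the wrist force passes 120 N, or if a joint passes its speed limit or range.

## Working session

There is one attempt and no reset: what is moved stays moved. The work goes in short steps, Python scripts to look and compute and a shell command to move; the robot and the scene stay as the last step left them, time stands still between calls to the robot, and variables do not carry over. Pictures are saved under pics/ and viewed, at most 10 in all, crops included, and the job is handed in when it is done.

```bash
mkdir -p pics; ls
cat > h.py <<'E'
from rig import r
import numpy as np,cv2
from scipy.spatial.transform import Rotation as R
def tcpT():
    o=r.get_obs();q=o['tcp_rot'];T=np.eye(4);T[:3,:3]=R.from_quat([q[1],q[2],q[3],q[0]]).as_matrix();T[:3,3]=o['tcp_pos'];return T
def cam(n):
    T=tcpT();im,d=r.read_camera(n);c=r.calibration(n)
    c['Tw']=np.array(c['T']) if 'T' in c else T@np.array(c['hand_eye'])
    return im,d,c
def cloud(d,c):
    v,u=np.mgrid[:d.shape[0],:d.shape[1]]
    P=np.stack([(u-c['cx'])/c['fx']*d,(v-c['cy'])/c['fy']*d,d],-1)
    return P@c['Tw'][:3,:3].T+c['Tw'][:3,3]
def ray(u,v,c,z):
    w=c['Tw'][:3,:3]@np.array([(u-c['cx'])/c['fx'],(v-c['cy'])/c['fy'],1]);o=c['Tw'][:3,3]
    return o+w*(z-o[2])/w[2]
E
python3 - <<'E'
from h import *
ims=[]
for n in('top','side'):
    im,d,c=cam(n);np.savez(n+'0.npz',im=im,d=d,**{k:np.array(v) for k,v in c.items()})
    cv2.imwrite(f'pics/{n}0.png',im);print(n,c['fx'],c['cx'],c['cy'],np.round(c['Tw'],3).tolist(),(d>0).mean())
print(r.get_obs())
E
```

```text
pics
top 440.8657213638873 260.6768140048762 191.35883102465453 [[-0.01, -0.997, 0.071, 0.503], [-1.0, 0.01, -0.008, 0.066], [0.008, -0.071, -0.997, 1.525], [0.0, 0.0, 0.0, 1.0]] 0.9959462483723959
side 364.61938201741026 253.73284221716037 192.8661685472516 [[-0.928, -0.289, 0.235, 0.338], [-0.372, 0.692, -0.619, 0.736], [0.017, -0.661, -0.75, 1.035], [0.0, 0.0, 0.0, 1.0]] 0.9960784912109375
{'t': 0.1, 'joint_pos': array([ 1.14179845,  0.689879  , -0.1944927 ,  1.566197  ,  0.15730837,
        0.90251833, -0.21509576]), 'joint_velocities': array([-0.00066891, -0.00309036, -0.00092423, -0.00295361,  0.0016926 ,
        0.00010486, -0.00055723]), 'joint_torque': array([-3.54653821e-03, -5.28498673e+01, -1.27176426e+00, -1.53837276e+01,
       -5.26026764e-02,  1.94310982e-03,  5.56131602e-05]), 'tcp_pos': array([ 0.27874943, -0.55881603,  0.25701417]), 'tcp_rot': array([-7.64931836e-04,  9.73339397e-01,  2.29368193e-01, -2.54503275e-04]), 'wrist_force': array([-1.06282694, -1.07942687, -0.30522137]), 'wrist_torque': array([0.00437605, 0.04679141, 0.02983644]), 'grip_force': 0.0, 'gripper_width': 1.0030205799915755}
```

View pics/top0.png

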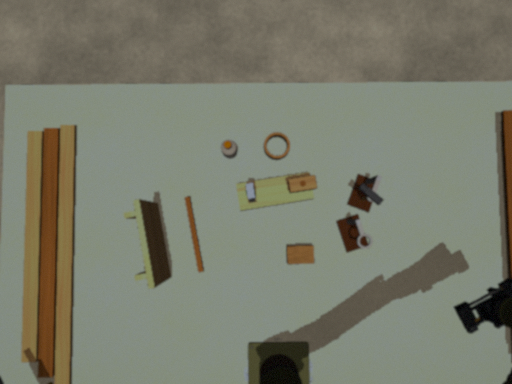

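View pics/side0.png

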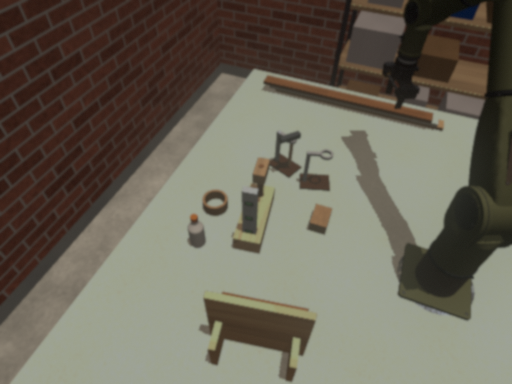

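The top view shows the jig at (275,192), with the mallet head at (301,183) and the level at (251,190). The empty ring is at (364,240) and the hammer stand at (364,192). The board is at (150,243) and the stop at (194,234), with tape, glue and carton at (277,146), (229,148) and (300,254). Next come coarse positions, then wrist views.

Run:
```python
from h import *
f=dict(np.load('top0.npz'));P=cloud(f['d'],f);im=f['im']
def box(n,u0,v0,u1,v1,z0,z1):
    Q=P[v0:v1,u0:u1].reshape(-1,3);Q=Q[(Q[:,2]>z0)&(Q[:,2]<z1)]
    if len(Q)<4:print(n,len(Q));return
    q=(Q[:,:2]*1000).astype(np.float32);(cx,cy),(w,h),a=cv2.minAreaRect(q)
    print(n,len(Q),'c',round(cx),round(cy),'wh',round(w),round(h),'a',round(a,1),'z',np.round(np.median(Q[:,2]),3),'mean',np.round(q.mean(0)))
box('bench',300,300,450,340,-1,1)
box('jig',232,168,322,215,.04,.08)
box('mallet',280,165,325,200,.17,.26)
box('level',240,175,262,205,.2,.3)
box('ring',355,230,375,250,.13,.17)
box('ringarm',335,205,378,255,.13,.17)
box('base',330,205,362,255,.004,.02)
box('hamstand',345,170,390,215,.13,.2)
box('hambase',345,170,390,215,.004,.02)
box('board',120,185,180,300,.23,.26)
box('stop',180,190,208,278,.008,.025)
box('glue',215,135,242,162,.03,.16)
box('tape',260,128,295,165,.025,.06)
box('carton',280,238,320,268,.03,.06)
```

```text
bench 5982 c 170 -332 wh 514 134 a 89.3 z -0.001 mean [ 171. -330.]
jig 1536 c 609 8 wh 91 250 a 8.7 z 0.06 mean [604.  18.]
mallet 396 c 621 -71 wh 42 85 a 8.7 z 0.198 mean [620. -70.]
level 133 c 596 87 wh 45 25 a 3.4 z 0.254 mean [596.  87.]
ring 138 c 450 -264 wh 45 56 a 86.9 z 0.154 mean [ 449. -263.]
ringarm 201 c 467 -263 wh 91 46 a 2.9 z 0.153 mean [ 464. -258.]
base 560 c 479 -237 wh 108 168 a 88.5 z 0.008 mean [ 471. -246.]
hamstand 330 c 608 -302 wh 82 83 a 43.1 z 0.173 mean [ 598. -289.]
hambase 517 c 606 -315 wh 155 153 a 89.4 z 0.007 mean [ 599. -293.]
board 672 c 448 395 wh 259 20 a 10.5 z 0.244 mean [447. 394.]
stop 420 c 468 285 wh 75 284 a 86.7 z 0.016 mean [468. 284.]
glue 226 c 752 159 wh 49 50 a 88.9 z 0.095 mean [747. 158.]
tape 234 c 766 -2 wh 85 90 a 89.3 z 0.044 mean [767.  -2.]
carton 492 c 398 -75 wh 90 60 a 89.7 z 0.045 mean [397. -76.]
```

```bash
python3 -c "
from h import *
c=r.calibration('wrist');print({k:np.round(v,3).tolist() for k,v in c.items()})"
python3 -m jog '[{"slide":[0,0,-1.5],"delta_rot":[0,0,-0.18],"gripper":-1},{"slide":[0,0,-1.5],"delta_rot":[0,0,-0.18],"gripper":-1},{"slide":[0,0,-1.5],"delta_rot":[0,0,-0.18],"gripper":-1},{"slide":[0,0,-1.5],"delta_rot":[0,0,-0.18],"gripper":-1},{"slide":[0,0,-1.5],"delta_rot":[0,0,-0.18],"gripper":-1},{"slide":[0,0,-1.5],"delta_rot":[0,0,-0.18],"gripper":-1},{"slide":[0,0,-1],"delta_rot":[0,0,-0.18],"gripper":-1},{"slide":[0,0,0],"delta_rot":[0,0,0],"gripper":-1}]'
```

```text
{'fx': 303.009, 'fy': 303.009, 'cx': 259.455, 'cy': 184.806, 'hand_eye': [[0.0, -0.96, -0.281, 0.072], [1.0, -0.0, 0.001, 0.0], [-0.001, -0.281, 0.96, -0.128], [0.0, 0.0, 0.0, 1.0]]}
t: 1.1
tcp_pos: [0.2791, -0.5594, 0.3579]
tcp_rot: [0.0, 0.652, 0.758, 0.0]
wrist_force: [-0.9, -0.4, 0.4]
gripper_width: 0.997
grip_force: 0.0
```

```bash
python3 -m jog '[{"slide":[3,2,0],"delta_rot":[0,0,0],"gripper":-1},{"slide":[4.5,3.5,0],"delta_rot":[0,0,0],"gripper":-1},{"slide":[4.5,3.5,0],"delta_rot":[0,0,0],"gripper":-1},{"slide":[4.5,3.5,0],"delta_rot":[0,0,0],"gripper":-1},{"slide":[4.5,3.5,0],"delta_rot":[0,0,0],"gripper":-1},{"slide":[4.5,3.5,0],"delta_rot":[0,0,0],"gripper":-1},{"slide":[3.5,1.8,0],"delta_rot":[0,0,0],"gripper":-1},{"slide":[0,0,0],"delta_rot":[0,0,0],"gripper":-1},{"slide":[0,0,0],"delta_rot":[0,0,0],"gripper":-1}]'
python3 - <<'E'
from h import *
im,d,c=cam('wrist');np.savez('w1.npz',im=im,d=d,Tw=c['Tw'],fx=c['fx'],fy=c['fy'],cx=c['cx'],cy=c['cy'])
cv2.imwrite('pics/w1.png',im)
E
```

```text
t: 2.22
tcp_pos: [0.445, -0.2413, 0.3572]
tcp_rot: [-0.0, 0.653, 0.758, -0.001]
wrist_force: [-0.3, -1.3, 0.2]
gripper_width: 1.004
grip_force: 0.0
```

View pics/w1.png

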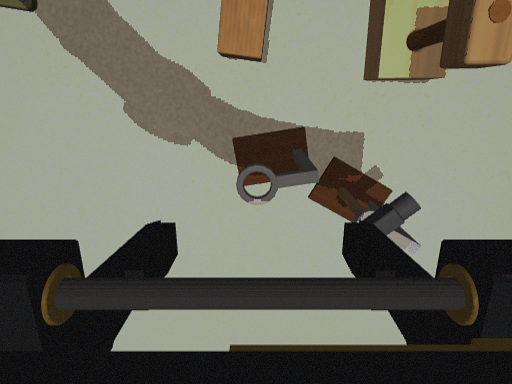

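```bash
cat >> h.py <<'E'
def ringfit(P,z0,z1,c0,rad):
    m=(P[...,2]>z0)&(P[...,2]<z1)&(np.hypot(P[...,0]-c0[0],P[...,1]-c0[1])<.05)
    m=m.astype(np.uint8);cs,hi=cv2.findContours(m,cv2.RETR_CCOMP,cv2.CHAIN_APPROX_NONE)
    out=[]
    for k,cn in enumerate(cs):
        if len(cn)<25: continue
        q=P[cn[:,0,1],cn[:,0,0]]; inn=hi[0,k,3]>=0
        q=q[np.abs(q[:,2]-.5*(z0+z1))<.02]
        c=np.array(c0)
        for i in range(20):
            a=np.c_[2*q[:,:2],np.ones(len(q))];s=np.linalg.lstsq(a,(q[:,:2]**2).sum(1),rcond=None)[0]
            rr=np.sqrt(s[2]+s[0]**2+s[1]**2);e=np.hypot(*(q[:,:2]-s[:2]).T)-rr
            if inn or np.abs(e).max()<.002: break
            q=q[np.abs(e)<max(.002,np.abs(e).max()*.8)]
        out.append((bool(inn),len(q),s[:2].round(4),rr.round(4)))
    return out,np.median(P[m>0][:,2])
E
python3 - <<'E'
from h import *
f=dict(np.load('w1.npz'));P=cloud(f['d'],f)
print(ringfit(P,.150,.160,(.45,-.264),.024))
t=dict(np.load('top0.npz'));Pt=cloud(t['d'],t)
print(ringfit(Pt,.140,.165,(.45,-.264),.024))
m=(P[...,2]>.15)&(P[...,2]<.16);q=P[m];e=np.hypot(q[:,0]-.45,q[:,1]+.264);q=q[(e>.03)&(e<.1)];print('arm',q.mean(0),q.min(0),q.max(0))
m=(P[...,2]>.16)&(P[...,2]<.2)&(P[...,0]<.56+.1)&(P[...,1]<-.2);q=P[m];print('ham',len(q),q.min(0),q.max(0))
print('bench',np.median(P[20:60,290:340],(0,1)))
E
```

```text
([(False, 47, array([ 0.4602, -0.2604]), np.float64(0.0383)), (True, 78, array([ 0.4449, -0.2661]), np.float64(0.0161))], np.float64(0.15505192740053358))
([(False, 14, array([ 0.4553, -0.2618]), np.float64(0.0326)), (True, 30, array([ 0.4446, -0.2645]), np.float64(0.0169))], np.float64(0.1536228480466979))
arm [ 0.4949449  -0.2501734   0.15435407] [ 0.47667895 -0.26237758  0.15004036] [ 0.51274727 -0.23881493  0.15657242]
ham 1133 [ 0.57333501 -0.29497139  0.16012618] [ 0.62354961 -0.2460902   0.1814189 ]
bench [ 5.00775113e-01 -8.02238729e-02  2.78213389e-04]
```

```bash
python3 -m jog '[{"slide":[2.8,4,0],"delta_rot":[0,0,0],"gripper":-1},{"slide":[2.8,4,0],"delta_rot":[0,0,0],"gripper":-1},{"slide":[2.8,4,0],"delta_rot":[0,0,0],"gripper":-1},{"slide":[2.8,4,0],"delta_rot":[0,0,0],"gripper":-1},{"slide":[2.8,4,0],"delta_rot":[0,0,0],"gripper":-1},{"slide":[0,0,0],"delta_rot":[0,0,0],"gripper":-1},{"slide":[0,0,0],"delta_rot":[0,0,0],"gripper":-1}]'
python3 - <<'E'
from h import *
im,d,c=cam('wrist');np.savez('w2.npz',im=im,d=d,Tw=c['Tw'],fx=c['fx'],fy=c['fy'],cx=c['cx'],cy=c['cy'])
cv2.imwrite('pics/w2.png',im);P=cloud(d,c)
def box(n,lo,hi):
    m=np.all((P>lo)&(P<hi),-1);Q=P[m];q=(Q[:,:2]*1000).astype(np.float32)
    A=np.c_[Q[:,:2]-Q[:,:2].mean(0),np.ones(len(Q))];s=np.linalg.lstsq(A,Q[:,2],rcond=None)[0]
    print(n,len(Q),np.round(cv2.minAreaRect(q),1) if 0 else cv2.minAreaRect(q),'z/slopes',s[2].round(4),s[:2].round(3))
box('mallet',(.55,-.14,.185),(.69,0,.215))
box('level',(.55,.05,.24),(.65,.13,.27))
box('jig',(.5,-.16,.052),(.7,.2,.066))
E
```

```text
t: 3.15
tcp_pos: [0.6216, -0.074, 0.357]
tcp_rot: [-0.0, 0.653, 0.758, -0.001]
wrist_force: [-0.2, -0.3, -0.3]
gripper_width: 1.001
grip_force: 0.0
mallet 3605 ((622.0706787109375, -71.66254425048828), (42.058738708496094, 83.04876708984375), 8.73730754852295) z/slopes 0.1992 [ 0.002 -0.015]
level 0 ((0.0, 0.0), (0.0, 0.0), 0.0) z/slopes 0.0 [0. 0.]
jig 8266 ((611.3576049804688, -3.1370391845703125), (90.2031478881836, 228.86135864257812), 8.755997657775879) z/slopes 0.0604 [-0.001 -0.002]<stdin>:6: RuntimeWarning: Mean of empty slice.
  ret = um.true_divide(
```

View pics/w2.png

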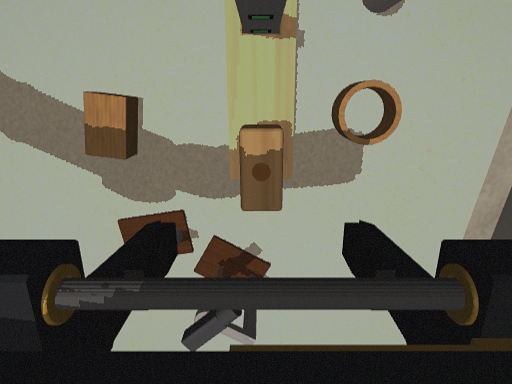

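The mallet head fills (240–283, 125–210) in the wrist view. It stands nearly upright, centred at (0.622, -0.0717) with a yaw of 8.7°. I'll grasp it and lift.

```bash
python3 -m jog '[{"slide":[0.2,0.1,4],"delta_rot":[0,0,0],"gripper":-1},{"slide":[0,0,4],"delta_rot":[0,0,0],"gripper":-1},{"slide":[0,0,4],"delta_rot":[0,0,0],"gripper":-1},{"slide":[0,0,3],"delta_rot":[0,0,0],"gripper":-1},{"slide":[0,0,1.5],"delta_rot":[0,0,0],"gripper":-1},{"slide":[0,0,1],"delta_rot":[0,0,0],"gripper":-1},{"slide":[0,0,0],"delta_rot":[0,0,0],"gripper":-1},{"slide":[0,0,0],"delta_rot":[0,0,0],"gripper":1},{"slide":[0,0,0],"delta_rot":[0,0,0],"gripper":1},{"slide":[0,0,0],"delta_rot":[0,0,0],"gripper":1},{"slide":[0,0,0],"delta_rot":[0,0,0],"gripper":1},{"slide":[0,0,0],"delta_rot":[0,0,0],"gripper":1}]' 40
```

```text
t: 4.7
tcp_pos: [0.6229, -0.0695, 0.1828]
tcp_rot: [0.0, 0.651, 0.759, -0.0]
wrist_force: [-0.2, -0.7, 1.3]
gripper_width: 0.47
grip_force: 40.0
```

```bash
python3 -m jog '[{"slide":[0,0,-1],"delta_rot":[0,0,0],"gripper":1},{"slide":[0,0,-2],"delta_rot":[0,0,0],"gripper":1},{"slide":[0,0,-2.5],"delta_rot":[0,0,0],"gripper":1},{"slide":[0,0,-3],"delta_rot":[0,0,0],"gripper":1},{"slide":[0,0,-4],"delta_rot":[0,0,0],"gripper":1},{"slide":[0,0,-3],"delta_rot":[0,0,0],"gripper":1},{"slide":[0,0,-2],"delta_rot":[0,0,0],"gripper":1},{"slide":[0,0,0],"delta_rot":[0,0,0],"gripper":1}]'
python3 - <<'E'
from h import *
d=np.array([.4449,-.2661])-r.get_obs()['tcp_pos'][:2];T=tcpT();print(T[:2,:2].T@d)
im,dd,c=cam('side');P=cloud(dd,c);m=(P[...,2]>.19)&(P[...,2]<.33)&(np.hypot(P[...,0]-.623,P[...,1]+.07)<.05)
v,u=np.nonzero(m);Q=P[m]
for z in np.arange(.18,.34,.02):
    q=Q[abs(Q[:,2]-z)<.01]
    if len(q):print(round(z,2),len(q),q.mean(0).round(4),q.min(0).round(3),q.max(0).round(3))
E
```

```text
t: 5.7
tcp_pos: [0.6235, -0.0692, 0.3595]
tcp_rot: [0.001, 0.651, 0.759, 0.001]
wrist_force: [0.6, -0.3, -2.8]
gripper_width: 0.471
grip_force: 40.0
[-0.16753866 -0.20634757]
0.2 19 [ 0.6209 -0.0641  0.203 ] [ 0.614 -0.07   0.195] [ 0.629 -0.059  0.21 ]
0.22 27 [ 0.6214 -0.0635  0.2206] [ 0.613 -0.068  0.211] [ 0.63 -0.06  0.23]
0.24 31 [ 0.6205 -0.0649  0.2402] [ 0.613 -0.072  0.23 ] [ 0.631 -0.061  0.25 ]
0.26 33 [ 0.6206 -0.0639  0.2608] [ 0.612 -0.073  0.251] [ 0.631 -0.058  0.27 ]
0.28 34 [ 0.6216 -0.0641  0.2805] [ 0.613 -0.073  0.272] [ 0.632 -0.059  0.29 ]
0.3 29 [ 0.6221 -0.0636  0.2985] [ 0.614 -0.07   0.29 ] [ 0.632 -0.06   0.307]
```

```bash
python3 -m jog '[{"slide":[-1.5,-2,0],"delta_rot":[0,0,0],"gripper":1},{"slide":[-3,-4,0],"delta_rot":[0,0,0],"gripper":1},{"slide":[-3.5,-4,0],"delta_rot":[0,0,0],"gripper":1},{"slide":[-3.5,-4,0],"delta_rot":[0,0,0],"gripper":1},{"slide":[-3,-4,0],"delta_rot":[0,0,0],"gripper":1},{"slide":[-2,-2.6,0],"delta_rot":[0,0,0],"gripper":1},{"slide":[0,0,0],"delta_rot":[0,0,0],"gripper":1},{"slide":[0,0,0],"delta_rot":[0,0,0],"gripper":1}]'
cat > mall.py <<'E'
from h import *
from sys import argv
o=r.get_obs();t=o['tcp_pos'];T=tcpT();ring=np.array([.4449,-.2661])
print('tcp-ring in tool',T[:2,:2].T@(t[:2]-ring))
for n in('side','top'):
    im,dd,c=cam(n);P=cloud(dd,c);m=(P[...,2]>.185)&(P[...,2]<t[2]-.04)&(np.hypot(P[...,0]-t[0],P[...,1]-t[1])<.03)
    Q=P[m];v,u=np.nonzero(m);k=-c['Tw'][:2,2] if n=='side' else None
    if n=='top':continue
    dcam=c['Tw'][:2,3]-t[:2];dcam/=np.linalg.norm(dcam)
    for z in np.arange(.19,t[2]-.04,.03):
        s=abs(Q[:,2]-z)<.015
        if s.sum():print(round(z,2),s.sum(),'axis-ring',(Q[s].mean(0)[:2]-.00864*dcam-ring).round(4))
    cv2.imwrite(argv[1],cv2.resize(im[100:240,220:400],None,fx=3,fy=3))
E
python3 mall.py pics/s2.png
```

```text
t: 6.75
tcp_pos: [0.4444, -0.263, 0.3571]
tcp_rot: [-0.001, 0.651, 0.759, 0.0]
wrist_force: [0.3, 0.5, -2.7]
gripper_width: 0.471
grip_force: 40.0
tcp-ring in tool [ 3.15870654e-03 -4.82955587e-05]
0.19 16 axis-ring [-0.0018  0.0005]
0.22 46 axis-ring [-0.0001  0.0004]
0.25 46 axis-ring [-0.001   0.0005]
0.28 52 axis-ring [-0.0001 -0.0001]
0.31 22 axis-ring [-0.0013  0.0008]
```

View pics/s2.png

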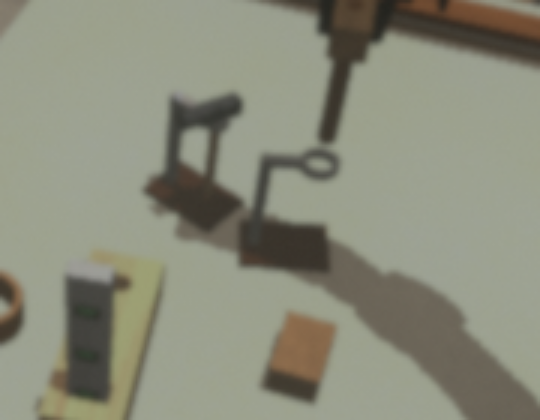

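The handle hangs plumb above the ring at crop (325,160), with its axis within 1 mm of the ring's. Now lower it.

```bash
python3 -m jog '[{"slide":[0,0,1],"delta_rot":[0,0,0],"gripper":1},{"slide":[0,0,2],"delta_rot":[0,0,0],"gripper":1},{"slide":[0,0,2.5],"delta_rot":[0,0,0],"gripper":1},{"slide":[0,0,2.5],"delta_rot":[0,0,0],"gripper":1},{"slide":[0,0,2.5],"delta_rot":[0,0,0],"gripper":1},{"slide":[0,0,2.5],"delta_rot":[0,0,0],"gripper":1},{"slide":[0,0,2],"delta_rot":[0,0,0],"gripper":1},{"slide":[0,0,1.5],"delta_rot":[0,0,0],"gripper":1},{"slide":[0,0,0.7],"delta_rot":[0,0,0],"gripper":1},{"slide":[0,0,0],"delta_rot":[0,0,0],"gripper":1},{"slide":[0,0,0],"delta_rot":[0,0,0],"gripper":1}]'
```

```text
t: 8.22
tcp_pos: [0.4447, -0.264, 0.1863]
tcp_rot: [0.001, 0.651, 0.759, 0.0]
wrist_force: [0.0, -0.9, -2.5]
gripper_width: 0.475
grip_force: 40.0
```

```bash
python3 -m jog '[{"slide":[0,0,0.2],"delta_rot":[0,0,0],"gripper":1},{"slide":[0,0,0],"delta_rot":[0,0,0],"gripper":1},{"slide":[0,0,0],"delta_rot":[0,0,0],"gripper":-0.6},{"slide":[0,0,0],"delta_rot":[0,0,0],"gripper":-0.6},{"slide":[0,0,0],"delta_rot":[0,0,0],"gripper":-0.6},{"slide":[0,0,0],"delta_rot":[0,0,0],"gripper":-0.6},{"slide":[0,0,-2],"delta_rot":[0,0,0],"gripper":-0.6},{"slide":[0,0,-4],"delta_rot":[0,0,0],"gripper":-0.6},{"slide":[0,0,-5],"delta_rot":[0,0,0],"gripper":-0.6},{"slide":[0,0,-5],"delta_rot":[0,0,0],"gripper":-0.6},{"slide":[0,0,-5],"delta_rot":[0,0,0],"gripper":-0.8},{"slide":[0,0,0],"delta_rot":[0,0,0],"gripper":-1},{"slide":[0,0,0],"delta_rot":[0,0,0],"gripper":-1}]'
cat > w.py <<'E'
from h import *
from sys import argv
im,d,c=cam('wrist');P=cloud(d,c);T=tcpT()
if argv[1]!='-':cv2.imwrite(argv[1],im)
def box(n,lo,hi):
    m=np.all((P>lo)&(P<hi),-1);Q=P[m]
    if len(Q)<20:print(n,len(Q));return
    q=(Q[:,:2]*1000).astype(np.float32)
    A=np.c_[Q[:,:2]-Q[:,:2].mean(0),np.ones(len(Q))];s=np.linalg.lstsq(A,Q[:,2],rcond=None)[0]
    b=cv2.minAreaRect(q);print(n,len(Q),np.round(b[0],1),np.round(b[1],1),round(b[2],2),'z',s[2].round(4),s[:2].round(3),'tool d(cm)',(100*T[:2,:2].T@(np.array(b[0])/1000-T[:2,3])).round(2))
E
python3 - <<'E'
import sys;sys.argv=['','-']
from w import *
box('mallet',(.38,-.34,.19),(.52,-.19,.215))
E
```

```text
t: 9.85
tcp_pos: [0.4436, -0.2638, 0.393]
tcp_rot: [-0.0, 0.651, 0.759, -0.0]
wrist_force: [-0.1, -0.1, 0.6]
gripper_width: 0.999
grip_force: 0.0
mallet 2841 [ 444.  -265.7] [41.8 82.5] 9.18 z 0.1993 [-0.001 -0.007] tool d(cm) [-0.2   0.03]
```

The mallet hangs in the ring, with its head top at 0.199 and level. Next, the level.

```bash
python3 -m jog '[{"slide":[3,2,0],"delta_rot":[0,0,0],"gripper":-1},{"slide":[4.5,3,0],"delta_rot":[0,0,0],"gripper":-1},{"slide":[5,3,0],"delta_rot":[0,0,0],"gripper":-1},{"slide":[5,3,0],"delta_rot":[0,0,0],"gripper":-1},{"slide":[5,3,0],"delta_rot":[0,0,0],"gripper":-1},{"slide":[5,3,0],"delta_rot":[0,0,0],"gripper":-1},{"slide":[3,2,0],"delta_rot":[0,0,0],"gripper":-1},{"slide":[1.9,1.4,0],"delta_rot":[0,0,0],"gripper":-1},{"slide":[0,0,0],"delta_rot":[0,0,0],"gripper":-1},{"slide":[0,0,0],"delta_rot":[0,0,0],"gripper":-1}]'
python3 - <<'E'
import sys;sys.argv=['','pics/w3.png']
from w import *
print(T[:3,3])
box('level',(.53,.03,.245),(.66,.15,.27))
box('glue',(.68,.10,.05),(.82,.22,.16))
E
```

```text
t: 11.15
tcp_pos: [0.5963, 0.0858, 0.3926]
tcp_rot: [-0.0, 0.652, 0.758, -0.001]
wrist_force: [-0.3, -0.5, 0.3]
gripper_width: 1.005
grip_force: 0.0
[0.59635952 0.08546341 0.39294013]
level 1232 [597.5  86.4] [44.6 21.6] 8.86 z 0.2551 [ 0.014 -0.095] tool d(cm) [0.07 0.12]
glue 1497 [750.  159.2] [51.2 44.2] 87.79 z 0.1035 [ 1.446 -0.009] tool d(cm) [ 4.99 16.29]
```

View pics/w3.png

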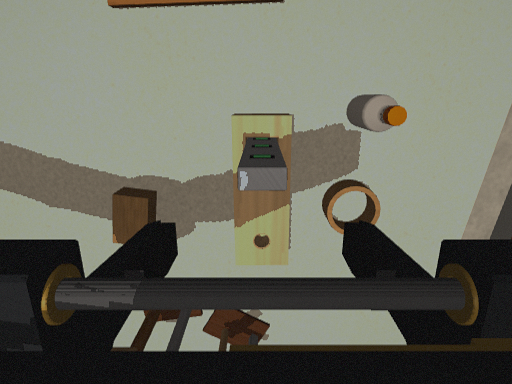

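```bash
python3 -m jog '[{"slide":[0.1,0.1,3],"delta_rot":[0,0,0],"gripper":-1},{"slide":[0,0,4],"delta_rot":[0,0,0],"gripper":-1},{"slide":[0,0,4],"delta_rot":[0,0,0],"gripper":-1},{"slide":[0,0,3],"delta_rot":[0,0,0],"gripper":-1},{"slide":[0,0,1.3],"delta_rot":[0,0,0],"gripper":-1},{"slide":[0,0,0.5],"delta_rot":[0,0,0],"gripper":-1},{"slide":[0,0,0],"delta_rot":[0,0,0],"gripper":-1},{"slide":[0,0,0],"delta_rot":[0,0,0],"gripper":1},{"slide":[0,0,0],"delta_rot":[0,0,0],"gripper":1},{"slide":[0,0,0],"delta_rot":[0,0,0],"gripper":1},{"slide":[0,0,0],"delta_rot":[0,0,0],"gripper":1},{"slide":[0,0,0],"delta_rot":[0,0,0],"gripper":1}]' 45
python3 -m jog '[{"slide":[0,0,-1],"delta_rot":[0,0,0],"gripper":1},{"slide":[0,0,-2],"delta_rot":[0,0,0],"gripper":1},{"slide":[0,0,-2],"delta_rot":[0,0,0],"gripper":1},{"slide":[0,0,-2],"delta_rot":[0,0,0],"gripper":1},{"slide":[0,0,-2],"delta_rot":[0,0,0],"gripper":1},{"slide":[0,0,-1],"delta_rot":[0,0,0],"gripper":1},{"slide":[0,0,0],"delta_rot":[0,0,0],"gripper":1},{"slide":[0,0,0],"delta_rot":[0,0,0],"gripper":1}]'
```

```text
t: 12.7
tcp_pos: [0.5977, 0.0885, 0.2358]
tcp_rot: [0.0, 0.651, 0.759, 0.0]
wrist_force: [0.3, -0.7, -0.1]
gripper_width: 0.509
grip_force: 45.0
t: 13.7
tcp_pos: [0.5971, 0.0881, 0.3348]
tcp_rot: [-0.0, 0.651, 0.759, -0.001]
wrist_force: [0.0, -1.1, -2.4]
gripper_width: 0.503
grip_force: 45.0
```

Run:
```python
import sys;sys.argv=['','pics/w4.png']
from w import *
np.savez('w4.npz',im=im,d=d,Tw=c['Tw'],fx=c['fx'],fy=c['fy'],cx=c['cx'],cy=c['cy'])
Tx=T[:3,:3]
def stop(P,n,lo=.010,hi=.022):
    m=(P[...,2]>lo)&(P[...,2]<hi)&(P[...,1]>.2)&(P[...,1]<.34)&(P[...,0]>.3)&(P[...,0]<.65)
    Q=P[m];print(n,len(Q),cv2.minAreaRect((Q[:,:2]*1000).astype(np.float32)),np.median(Q[:,2]))
    return Q
stop(P,'w')
t=dict(np.load('top0.npz'));Pt=cloud(t['d'],t);stop(Pt,'top')
# top: board-top
m=(Pt[...,2]>.225)&(Pt[...,2]<.26)&(Pt[...,1]>.3)&(Pt[...,1]<.47);Q=Pt[m];print('board',cv2.minAreaRect((Q[:,:2]*1000).astype(np.float32)),np.median(Q[:,2]))
s,ds,cs=cam('side');Ps=cloud(ds,cs)
t0=T[:3,3]
for z in np.arange(.1,t0[2]-.01,.03):
    q=Ps[(abs(Ps[...,2]-z)<.012)&(np.hypot(Ps[...,0]-t0[0],Ps[...,1]-t0[1])<.035)]
    if len(q):print(round(z,2),len(q),q.mean(0).round(4),'tool',(Tx[:2,:2].T@(q.mean(0)[:2]-t0[:2])).round(4))
m=(Ps[...,2]>.02)&(np.hypot(Ps[...,0]-t0[0],Ps[...,1]-t0[1])<.03)&(Ps[...,2]<t0[2]);print('lowest z',np.sort(Ps[m][:,2])[:8].round(3),t0)
```

```text
w 0 ((0.0, 0.0), (0.0, 0.0), 0.0) nan
top 387 ((465.24951171875, 264.72039794921875), (268.7635803222656, 92.30221557617188), 7.670234203338623) 0.01565137039642206
board ((447.76531982421875, 394.5912170410156), (259.39312744140625, 20.34183692932129), 10.209086418151855) 0.2438378914147893
0.13 76 [0.5947 0.0946 0.1309] tool [ 0.0068 -0.0014]
0.16 72 [0.5939 0.0947 0.1605] tool [ 0.0069 -0.0022]
0.19 83 [0.5938 0.095  0.1896] tool [ 0.0072 -0.0022]
0.22 86 [0.5939 0.0953 0.22  ] tool [ 0.0075 -0.0021]
0.25 94 [0.5937 0.0949 0.2506] tool [ 0.0071 -0.0024]
0.28 99 [0.593  0.0945 0.28  ] tool [ 0.0069 -0.0032]
0.31 109 [0.5943 0.0961 0.3111] tool [ 0.0083 -0.0016]
lowest z [0.02  0.021 0.022 0.024 0.024 0.025 0.025 0.026] [0.59713488 0.0881646  0.33473489]
  return _methods._mean(a, axis=axis, dtype=dtype,
  ret = ret.dtype.type(ret / rcount)
```

View pics/w4.png

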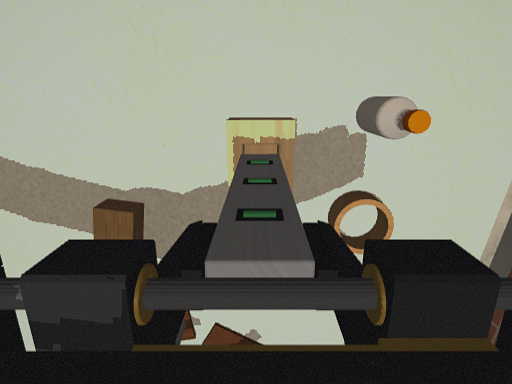

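The level hangs plumb in the fingers (top edge at row 268, face up to row 150). I'll move closer to measure the stop strip and the board.

```bash
python3 -m jog '[{"slide":[1.5,-1,-1],"delta_rot":[0,0,0],"gripper":1},{"slide":[3,-2,-1],"delta_rot":[0,0,0],"gripper":1},{"slide":[3,-2.5,0],"delta_rot":[0,0,0],"gripper":1},{"slide":[2.5,-2,0],"delta_rot":[0,0,0],"gripper":1},{"slide":[1.5,-0.5,0],"delta_rot":[0,0,0],"gripper":1},{"slide":[0,0,0],"delta_rot":[0,0,0],"gripper":1},{"slide":[0,0,0],"delta_rot":[0,0,0],"gripper":1}]'
python3 - <<'E'
import sys;sys.argv=['','pics/w5.png']
from w import *
np.savez('w5.npz',im=im,d=d,Tw=c['Tw'],fx=c['fx'],fy=c['fy'],cx=c['cx'],cy=c['cy'])
def line(Q,n):
    A=np.c_[Q[:,0]-.467,np.ones(len(Q))];b=Q[:,1]
    for i in range(6):
        s=np.linalg.lstsq(A,b,rcond=None)[0];e=b-A@s;k=abs(e)<max(.004,2.5*e.std());A,b=A[k],b[k]
    print(n,len(b),'y@.467',s[1].round(4),'ang',np.degrees(np.arctan(s[0])).round(2),'std',e.std().round(4),'x',(A[:,0].min()+.467).round(3),(A[:,0].max()+.467).round(3))
m=(P[...,2]>.0125)&(P[...,2]<.02)&(P[...,1]>.23)&(P[...,1]<.34)&(P[...,0]>.3)&(P[...,0]<.62)
Q=P[m];print(len(Q),np.median(Q[:,2]));line(Q,'stop')
q=(Q[:,:2]*1000).astype(np.float32);print(cv2.minAreaRect(q))
# per-x-bin far edge
far=np.array([Q[abs(Q[:,0]-x)<.003][:,:2][np.argmax(Q[abs(Q[:,0]-x)<.003][:,1])] for x in np.arange(.34,.59,.006) if (abs(Q[:,0]-x)<.003).sum()>3]);line(far,'far edge')
near=np.array([Q[abs(Q[:,0]-x)<.003][:,:2][np.argmin(Q[abs(Q[:,0]-x)<.003][:,1])] for x in np.arange(.34,.59,.006) if (abs(Q[:,0]-x)<.003).sum()>3]);line(near,'near edge')
m=(P[...,2]>.05)&(P[...,2]<.235)&(P[...,1]>.34)&(P[...,1]<.46);Q=P[m]
if len(Q)>20:line(Q,'board face')
m=(P[...,2]>.238)&(P[...,2]<.25)&(P[...,1]>.34)&(P[...,1]<.46);Q=P[m]
if len(Q)>20:line(Q,'board top')
E
```

```text
t: 14.68
tcp_pos: [0.5022, 0.1889, 0.3556]
tcp_rot: [0.001, 0.652, 0.758, -0.0]
wrist_force: [0.1, -0.5, -2.9]
gripper_width: 0.504
grip_force: 45.0
2342 0.016372146386489483
stop 2342 y@.467 0.2827 ang 10.49 std 0.0053 x 0.341 0.597
((468.6965026855469, 283.1050109863281), (259.8144226074219, 18.135480880737305), 10.50572681427002)
far edge 42 y@.467 0.2912 ang 10.52 std 0.0004 x 0.343 0.589
near edge 42 y@.467 0.2742 ang 10.38 std 0.0006 x 0.343 0.584
```

View pics/w5.png

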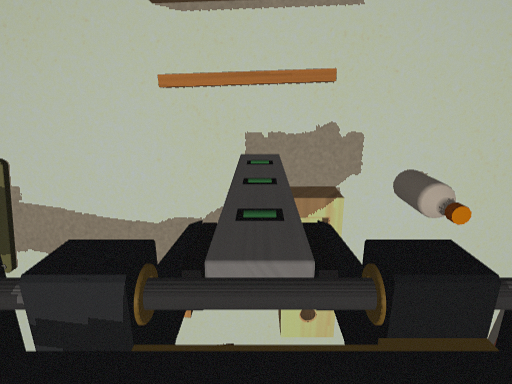

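The stop lies at (158–336, 78) and measures 0.016 high, yaw 10.5°, with its board-side face centred at (0.4671, 0.2920). I'll move over the place and tilt to about 9°.

```bash
python3 -m jog '[{"slide":[0,0,0],"delta_rot":[0,0,-0.033],"gripper":1},{"slide":[1.8,-0.2,0],"delta_rot":[0,0,0],"gripper":1},{"slide":[3.5,-0.3,0],"delta_rot":[0,0,0],"gripper":1},{"slide":[4,-0.4,0],"delta_rot":[0,0,0],"gripper":1},{"slide":[3.5,-0.4,0],"delta_rot":[0,0,0],"gripper":1},{"slide":[2,-0.2,0],"delta_rot":[0,0,0],"gripper":1},{"slide":[0.9,-0.1,0],"delta_rot":[0,0,0],"gripper":1},{"slide":[0,0,0],"delta_rot":[0,-0.05,0],"gripper":1},{"slide":[0,0,0],"delta_rot":[0,-0.06,0],"gripper":1},{"slide":[0,0,0],"delta_rot":[0,-0.05,0],"gripper":1},{"slide":[0,0,0],"delta_rot":[0,0,0],"gripper":1},{"slide":[0,0,0],"delta_rot":[0,0,0],"gripper":1}]'
cat > pl.py <<'E'
from h import *
T=tcpT();a=np.radians(10.5);B=np.array([[np.cos(a),np.sin(a),0],[-np.sin(a),np.cos(a),0],[0,0,1]]);o=np.array([.4671,.292,0])
b=lambda p:B@(np.asarray(p)-o)
pt=lambda x,z:b(T[:3,:3]@[x,0,z]+T[:3,3]).round(4)
print('tcp',b(T[:3,3]).round(4),'foot',pt(-.002,.2208),'+edge',pt(.009,.2208),'-edge',pt(-.013,.2208));print('tool axes in board',(B@T[:3,:3]).round(3).tolist())
E
python3 - <<'E'
from pl import *
im,d,c=cam('side');P=cloud(d,c)@B.T-B@o
t=b(T[:3,3])
for z in np.arange(.14,t[2]-.02,.03):
    q=P[(abs(P[...,2]-z)<.01)&(abs(P[...,0])<.04)&(abs(P[...,1]-.03)<.05)]
    if len(q):print(round(z,2),len(q),np.percentile(q,10,0).round(3),q.mean(0).round(4),np.percentile(q,90,0).round(3))
m=(d>0)&(P[...,2]>.05)&(P[...,2]<.235)&(P[...,1]>.08)&(P[...,1]<.16)&(abs(P[...,0])<.14);print('board pts',m.sum())
m=(P[...,2]>.24)&(P[...,2]<.25)&(P[...,1]>.08)&(P[...,1]<.13)&(abs(P[...,0])<.12);print('boardtop y',P[m].min(0),P[m].max(0))
cv2.imwrite('pics/s3.png',cv2.resize(im[180:384,170:370],None,fx=3,fy=2.9))
E
```

```text
t: 16.23
tcp_pos: [0.4568, 0.341, 0.3557]
tcp_rot: [0.061, 0.637, 0.767, -0.051]
wrist_force: [-0.1, 0.2, -2.6]
gripper_width: 0.503
grip_force: 45.0
tcp [-0.0012  0.0501  0.3557] foot [-0.0012  0.013   0.138 ] +edge [-0.0012  0.0239  0.1362] -edge [-0.0011  0.0022  0.1397]
tool axes in board [[-0.001, 1.0, 0.0], [0.987, 0.001, -0.159], [-0.159, 0.0, -0.987]]
0.14 20 [-0.017  0.023  0.139] [-0.      0.0243  0.1442] [0.018 0.026 0.149]
0.17 42 [-0.019  0.027  0.162] [-0.0008  0.0281  0.1694] [0.017 0.03  0.176]
0.2 52 [-0.018  0.032  0.191] [-0.0012  0.033   0.1992] [0.017 0.035 0.207]
0.23 52 [-0.02   0.037  0.222] [-0.0013  0.038   0.23  ] [0.017 0.04  0.239]
0.26 60 [-0.019  0.042  0.254] [-0.0019  0.0431  0.2607] [0.015 0.045 0.268]
0.29 62 [-0.02   0.047  0.282] [-0.0009  0.0475  0.2898] [0.017 0.049 0.298]
0.32 67 [-0.019  0.051  0.312] [-0.0012  0.0531  0.3209] [0.016 0.055 0.328]
board pts 3257
boardtop y [-0.1198885   0.09375547  0.24000188] [0.11999738 0.11506245 0.24992775]
```

View pics/s3.png

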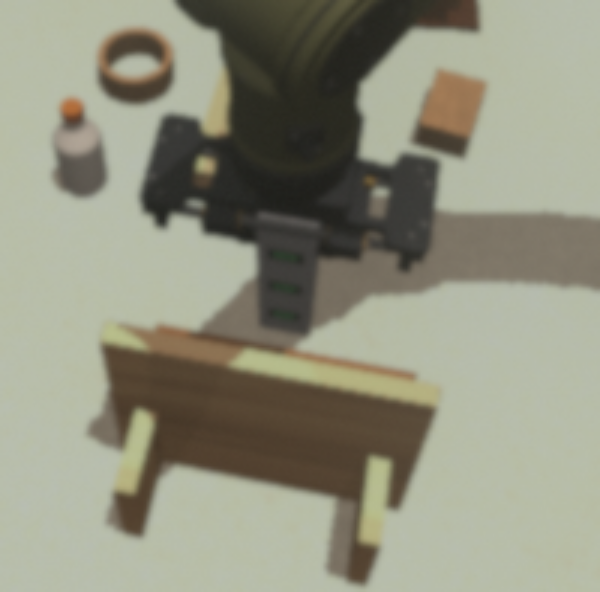

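The level hangs above the gap, tilted 9° towards the board (crop (285,330)), and depth agrees with the computed foot position. I'll lower it.

```bash
python3 -m jog '[{"slide":[0.3,0,1.3],"delta_rot":[0,0,0],"gripper":1},{"slide":[0.4,0,2.5],"delta_rot":[0,0,0],"gripper":1},{"slide":[0.4,0,2.5],"delta_rot":[0,0,0],"gripper":1},{"slide":[0.4,0,2.5],"delta_rot":[0,0,0],"gripper":1},{"slide":[0.3,0,1.8],"delta_rot":[0,0,0],"gripper":1},{"slide":[0.2,0,1.2],"delta_rot":[0,0,0],"gripper":1},{"slide":[0.1,0,0.6],"delta_rot":[0,0,0],"gripper":1},{"slide":[0.1,0,0.5],"delta_rot":[0,0,0],"gripper":1},{"slide":[0,0,0.3],"delta_rot":[0,0,0],"gripper":1},{"slide":[0,0,0],"delta_rot":[0,0,0],"gripper":1},{"slide":[0,0,0],"delta_rot":[0,0,0],"gripper":1}]'; python3 pl.py
```

```text
t: 17.65
tcp_pos: [0.4566, 0.3423, 0.2222]
tcp_rot: [0.062, 0.637, 0.767, -0.051]
wrist_force: [-0.5, 0.1, -2.5]
gripper_width: 0.507
grip_force: 45.0
tcp [-0.0012  0.0513  0.2222] foot [-0.001   0.0143  0.0046] +edge [-0.001   0.0251  0.0028] -edge [-0.001   0.0034  0.0063]
tool axes in board [[-0.002, 1.0, 0.001], [0.987, 0.002, -0.159], [-0.159, 0.001, -0.987]]
```

```bash
python3 -m jog '[{"slide":[-0.1,0,0.15],"delta_rot":[0,0,0],"gripper":1},{"slide":[-0.1,0,0.15],"delta_rot":[0,0,0],"gripper":1},{"slide":[0,0,0],"delta_rot":[0,0,0],"gripper":1},{"slide":[0,0,0],"delta_rot":[0,0,0],"gripper":1}]'; python3 pl.py
```

```text
t: 18.15
tcp_pos: [0.4569, 0.3397, 0.2193]
tcp_rot: [0.062, 0.637, 0.767, -0.051]
wrist_force: [1.0, -0.7, -1.6]
gripper_width: 0.51
grip_force: 45.0
tcp [-0.0013  0.0488  0.2193] foot [-0.0012  0.0116  0.0016] +edge [-0.0012  0.0225 -0.0001] -edge [-0.0012  0.0007  0.0034]
tool axes in board [[-0.002, 1.0, 0.0], [0.987, 0.002, -0.159], [-0.159, 0.0, -0.987]]
```

Foot on the bench at the stop. Open and let it lean over, hold a moment, then retreat along the tool axis.

```bash
python3 -m jog '[{"slide":[0,0,0],"delta_rot":[0,0,0],"gripper":-0.8},{"slide":[0,0,0],"delta_rot":[0,0,0],"gripper":-0.8},{"slide":[0,0,0],"delta_rot":[0,0,0],"gripper":-0.8},{"slide":[0,0,0],"delta_rot":[0,0,0],"gripper":-0.8},{"slide":[0,0,0],"delta_rot":[0,0,0],"gripper":-0.8},{"slide":[0,0,0],"delta_rot":[0,0,0],"gripper":-0.8},{"slide":[0,0,0],"delta_rot":[0,0,0],"gripper":-0.8}]'
cat > chk.py <<'E'
from pl import *
im,d,c=cam('side');P=cloud(d,c)@B.T-B@o
im2,d2,c2=cam('top');P2=cloud(d2,c2)@B.T-B@o
for n,X in(('side',P),('top',P2)):
    q=X[(X[...,2]>.215)&(X[...,2]<.242)&(abs(X[...,0])<.06)&(X[...,1]>.02)&(X[...,1]<.1)];print(n,len(q),np.percentile(q,[5,50,95],0).round(3).tolist() if len(q) else '')
cv2.imwrite('pics/s%d.png'%int(r.get_obs()['t']),cv2.resize(im[180:384,170:370],None,fx=3,fy=2.9))
E
python3 chk.py
```

```text
t: 19.02
tcp_pos: [0.4569, 0.3397, 0.2192]
tcp_rot: [0.062, 0.637, 0.767, -0.051]
wrist_force: [-0.3, 0.3, 0.1]
gripper_width: 0.899
grip_force: 0.0
tcp [-0.0014  0.0487  0.2192] foot [-0.0013  0.0116  0.0016] +edge [-0.0013  0.0224 -0.0002] -edge [-0.0013  0.0007  0.0033]
tool axes in board [[-0.002, 1.0, 0.0], [0.987, 0.002, -0.159], [-0.159, 0.0, -0.987]]
side 137 [[-0.022, 0.069, 0.223], [-0.001, 0.081, 0.234], [0.02, 0.088, 0.237]]
top 17 [[-0.049, 0.038, 0.217], [0.038, 0.041, 0.221], [0.047, 0.045, 0.231]]
```

```bash
python3 -m jog '[{"slide":[-0.2,0,-1.5],"delta_rot":[0,0,0],"gripper":-0.8},{"slide":[-0.5,0,-3],"delta_rot":[0,0,0],"gripper":-0.8},{"slide":[-1,0,-4],"delta_rot":[0,0,0],"gripper":-0.8},{"slide":[-3,0,-4],"delta_rot":[0,0,0],"gripper":-0.8},{"slide":[-5,0,-2],"delta_rot":[0,0.08,0],"gripper":-0.8},{"slide":[-5,0,0],"delta_rot":[0,0.08,0],"gripper":-0.8},{"slide":[-4,0,0],"delta_rot":[0,0,0],"gripper":-0.8},{"slide":[0,0,0],"delta_rot":[0,0,0],"gripper":-0.8},{"slide":[0,0,0],"delta_rot":[0,0,0],"gripper":-0.8}]'; python3 chk.py
python3 - <<'E'
from pl import *
im,d,c=cam('wrist');P=cloud(d,c)@B.T-B@o
for z in np.arange(.02,.24,.04):
    q=P[(abs(P[...,2]-z)<.006)&(abs(P[...,0])<.06)&(P[...,1]>.0)&(P[...,1]<.09)]
    if len(q):print(round(z,2),len(q),q.min(0).round(3),np.median(q,0).round(3),q.max(0).round(3))
t,dt,ct=cam('top');Q=cloud(dt,ct);q=Q[(Q[...,2]>.19)&(Q[...,2]<.21)&(np.hypot(Q[...,0]-.445,Q[...,1]+.266)<.06)];print('mallet',cv2.minAreaRect((q[:,:2]*1000).astype(np.float32)),q.mean(0))
E
ls pics
```

```text
t: 20.25
tcp_pos: [0.4865, 0.1811, 0.3827]
tcp_rot: [-0.0, 0.638, 0.77, 0.001]
wrist_force: [0.7, 0.5, 0.1]
gripper_width: 0.902
grip_force: 0.0
tcp [-0.0012 -0.1126  0.3827] foot [-0.0009 -0.1143  0.1619] +edge [-0.0009 -0.1033  0.1619] -edge [-0.0009 -0.1253  0.1619]
tool axes in board [[-0.003, 1.0, 0.001], [1.0, 0.003, 0.001], [0.001, 0.001, -1.0]]
side 129 [[-0.021, 0.075, 0.231], [-0.001, 0.081, 0.235], [0.019, 0.088, 0.238]]
top 246 [[-0.046, 0.07, 0.218], [-0.002, 0.089, 0.231], [0.043, 0.097, 0.24]]
tcp [-0.0012 -0.1117  0.3823] foot [-0.0011 -0.1135  0.1615] +edge [-0.0011 -0.1025  0.1616] -edge [-0.001  -0.1245  0.1615]
tool axes in board [[-0.005, 1.0, 0.001], [1.0, 0.005, 0.001], [0.001, 0.001, -1.0]]
0.02 104 [-0.024  0.004  0.014] [-0.003  0.006  0.02 ] [0.02  0.008 0.026]
0.06 165 [-0.024  0.015  0.054] [-0.002  0.018  0.06 ] [0.021 0.022 0.066]
0.1 185 [-0.024  0.029  0.094] [-0.003  0.031  0.1  ] [0.021 0.034 0.106]
0.14 270 [-0.024  0.041  0.134] [-0.002  0.044  0.14 ] [0.02  0.047 0.146]
mallet ((443.4880676269531, -264.48138427734375), (41.77108383178711, 84.65900421142578), 8.37865161895752) [ 0.44354266 -0.26410557  0.19809964]
s19.png
s2.png
s20.png
s3.png
side0.png
top0.png
w1.png
w2.png
w3.png
w4.png
w5.png
```

```bash
python3 -c "
from rig import r
print(r.close_job())"
```

```text
the job is handed in; nothing more can be done
None
```

I handed the job in at about 20 s. The last camera check showed the mallet hanging in the ring, and the level leaning about 17.6° against the board with its foot about 2 mm from the stop; the judging result was not shown to me.

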